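# Pack the stationery gift set into its nested box

## Task

Pack this stationery gift set: put the mini stapler, the drop-shaped tape dispenser and the ink bottle each fully home in the pocket of the gift box that has its shape, keeping the ink bottle upright, and once all three are in, shut the lid right down. Leave the pen that is already packed and everything else on the desk where it is.

Things in the scene. Friction and masses are not known exactly. Their poses are not given: they have to be found in the camera images.
- stapler: Mini stapler on its base: teal arm over a black base, 70 mm long (own x), 30 mm wide (own y), 34 mm high, 0.11 kg. Origin: centre of the underside. Own +x points to the square nose; the tail is a half circle of 15 mm radius. Sides straight and parallel from x = -20 to +32 mm; the teal arm (z = 18 to 34 mm) is 28 mm wide, the place to grip.
- tape_dispenser: Small yellow hand tape dispenser lying flat, drop-shaped from above, 84 mm long (own x), 24 mm thick, upright sides, 0.055 kg. Drum of 24 mm radius (48 mm wide, grip it there) centred at x = -18 mm, tapering to a 14 mm wide nose at x = +42 mm. Origin: middle of its length, on the underside. Own +x points to the nose with the steel cutter.
- ink_bottle: Dark blue square glass ink bottle standing upright: body 44 x 44 mm with 6 mm corner radii, 34 mm high, with a round black cap (30 mm diameter, 16 mm high) on top, 50 mm in all. Origin: centre of the underside; own x and y parallel to the sides. The same after any quarter turn. 0.12 kg.
- nest_stapler (a point): Centre of the floor of the stapler's pocket in the gift box: same outline as the stapler's base with 2 mm of play all round, 10 mm deep, 2.5 mm chamfer at the mouth. The point's +x is the way the stapler's nose must point. A seated stapler has its origin here and its axes along the point's.
- nest_tape (a point): Centre of the floor of the drop-shaped pocket: the tape dispenser's outline with 2 mm of play all round, 10 mm deep, 2.5 mm chamfer at the mouth. The point's +x is the way the dispenser's nose must point. A seated dispenser has its origin here and its axes along the point's.
- nest_ink (a point): Centre of the floor of the square pocket (48 x 48 mm, 10 mm deep, 2.5 mm chamfer at the mouth) for the ink bottle; x and y along its sides. A seated bottle has its origin here.
- gift_box: Open kraft box, fixed to the desk, 136 (own x) x 260 mm (own y), rim 28 mm high, walls 4 mm; origin: centre of the underside. Three pale insert blocks (84 mm along y each, any order) side by side; pocket centres at x = +12 mm, y = -84, 0, 84 mm; block tops 24 mm, pocket floors 14 mm above the desk. A groove along the -x wall holds a packed pen. Lid hinged along the +x (far) wall.
- lid (a joint): Angle of the box's lid (rad): 0 shut, 2.2 fully open; starts at 1.75 to 2.1, leaning away from the robot. The lid is a tray of 3 mm board, 136 x 260 mm, 42 mm deep, 0.14 kg; shut, its top is 70 mm above the desk, 3 mm clear of a seated ink bottle. Its hinge is stiff (friction 0.18 N m): the lid stays where it is left, so move it all the way down.
- lid_hinge (a point): Middle of the hinge line, on top of the box's far wall, 28 mm above the desk, fixed to the box: own y along the hinge, own -x across the box to its near side. At lid angle t, a lid point that when shut lies a on the -x side of the hinge and h above it is at x = -a cos t + h sin t, z = a sin t + h cos t from here.
- lid_edge (a point): Middle of the free edge of the lid's outer (top) face, 136 mm from the hinge line and 42 mm above it when shut; turns with the lid.
- pen: Black fountain pen, 11 mm thick, 138 mm long, already packed in the box's groove, its top 3 mm above the insert. Bystander. Origin: middle of its underside.
- washi_roll: Pink roll of paper tape lying flat, 56 mm diameter, 18 mm high. Bystander. Origin: centre of the underside.
- pudding_jar: Small cream jar with a green band and a red lid, 54 mm diameter, 62 mm high. Bystander. Origin: centre of the underside.
- eraser: White eraser in a blue sleeve, 58 (own x) x 23 x 13 mm. Bystander. Origin: centre of the underside.
- mug: White mug, 80 mm diameter, 82 mm high, handle on its own +y side. Bystander. Origin: centre of the underside.
- pen_cup: Light blue pen cup, 74 mm diameter, 98 mm high, pens in it up to 165 mm. Bystander. Origin: centre of the underside.
- stapler_nose (a point): Point at the stapler's nose end, on the underside, 35 mm along its own +x from its origin.
- tape_nose (a point): Point at the tape dispenser's nose end, on the underside, 42 mm along its own +x from its origin.
Mind the look-alikes: they are no part of the job. What is meant by the ink_bottle is not yellow, and is the larger of those in its own colour.

How it is judged (in metres and radians):
On the way, in this order (a step that is already met when the one before it is completed fails the run):
1. the stapler, the tape dispenser and the ink bottle all sit fully home in their own pockets, let go, with the lid still open (horizontal distance between stapler and nest_stapler below 0.005 m and z of stapler in the frame of nest_stapler below 0.003 m and angle between each of stapler, tape_dispenser, ink_bottle's own z axis and vertical below 0.08 rad and linear speed of each of stapler, tape_dispenser, ink_bottle below 0.02 m/s and angle between the x axis of stapler and the x axis of nest_stapler, either way round below 0.2 rad and x of stapler_nose in the frame of nest_stapler above 0.02 m and horizontal distance between tape_dispenser and nest_tape below 0.005 m and z of tape_dispenser in the frame of nest_tape below 0.003 m and angle between the x axis of tape_dispenser and the x axis of nest_tape, either way round below 0.2 rad and x of tape_nose in the frame of nest_tape above 0.02 m and horizontal distance between ink_bottle and nest_ink below 0.005 m and z of ink_bottle in the frame of nest_ink below 0.003 m and value of joint lid above 0.8 rad and contact force between the fingers and stapler below 0.05 N and contact force between the fingers and tape_dispenser below 0.05 N and contact force between the fingers and ink_bottle below 0.05 N), for 0.2 s.
2. the lid is shut right down (value of joint lid below 0.05 rad), for 0.2 s.
At the end, for the whole second after the job is handed in: Stapler, tape dispenser and ink bottle rest in their own pockets (5 mm sideways, 3 mm above the floor, 0.08 rad of tilt, noses as the pockets have them), the lid is shut to 0.05 rad, and the pen, washi roll, jar, eraser, mug and pen cup are within 20 mm of where they were (horizontal distance between stapler and nest_stapler below 0.005 m and z of stapler in the frame of nest_stapler below 0.003 m and angle between each of stapler, tape_dispenser, ink_bottle's own z axis and vertical below 0.08 rad and linear speed of each of stapler, tape_dispenser, ink_bottle below 0.02 m/s and angle between the x axis of stapler and the x axis of nest_stapler, either way round below 0.2 rad and x of stapler_nose in the frame of nest_stapler above 0.02 m and horizontal distance between tape_dispenser and nest_tape below 0.005 m and z of tape_dispenser in the frame of nest_tape below 0.003 m and angle between the x axis of tape_dispenser and the x axis of nest_tape, either way round below 0.2 rad and x of tape_nose in the frame of nest_tape above 0.02 m and horizontal distance between ink_bottle and nest_ink below 0.005 m and z of ink_bottle in the frame of nest_ink below 0.003 m and value of joint lid below 0.05 rad and distance of each of washi_roll, pudding_jar, eraser, mug, pen_cup, pen from where it was at the start of the episode below 0.02 m); the robot touches nothing.
It fails at once if the ink bottle is tipped (more than 0.5 rad) (angle between ink_bottle's own z axis and vertical above 0.5 rad).
It fails at once if a bystander (pen, washi roll, jar, eraser, mug or pen cup) is moved more than 20 mm (distance of any of washi_roll, pudding_jar, eraser, mug, pen_cup, pen from where it was at the start of the episode above 0.02 m).
It also fails if it takes over 72 s, if anything falls off the work surface, if the arm or the gripper's body presses on something with over 40 N, if the wrist force passes 120 N, or if a joint passes its speed limit or range.

## Robot

A 6-joint arm with a two-finger parallel gripper is mounted at the origin on the work surface. World frame = base frame: x ahead of the robot, y to its left, z up, the work surface at z = 0. Lengths are in m, angles in degrees, forces in N, time in s.
With the tool pointing down it reaches from about 0.25 to 0.8 m from the base axis. Payload 8.5 kg.
Tool frame: the origin (TCP) lies midway between the tips of the shut fingers; the grasp point (between the pads) lies 19 mm behind it (manip.grip_point_offset is the z of the grasp point in the tool frame, in m); z points along the fingers, y is the line along which they close (so a half turn about z gives the same grasp; the last joint's range is limited). The gripper opens to 85 mm and grips with 20 to 120 N. Pads are 22 mm wide; open, the fingers measure 114 mm over their backs; the gripper's body (76 mm by 85 mm) begins 54 mm behind the grasp point. The pads swing forward as they close: fully open they stand 13 mm farther back than shut.
Start: joints at [-71.333, 13.648, -0.773, 75.585, 0, 90], TCP at [0.168, -0.497, 0.231] pointing down, gripper open.
Joint ranges: [-152.45, 152.45], [-59.26, 108.67], [-65.41, 83.53], [-104.44, 129.93], [-82.83, 76.93], [-180, 180]. Speed limits (degrees/s): [127.2, 127.2, 159.86, 180, 180, 180].

## Interface

Orientations are given as [roll, pitch, yaw] about the fixed x, y, z axes, in that order (R = Rz(yaw) Ry(pitch) Rx(roll)).
In Python, from plant import readout, optics, workorder, manip gives the robot as it stands. The module is installed in compiled form; this text tells all that it offers.
- The arm moves only by the shell command python3 -m jog 'ROWS' [OPENING]. ROWS is JSON, a list of rows, each a list of 6 numbers: the shift along the tool's x, y, z in cm, then the turn, a rotation vector about the tool's x, y, z in degrees. In form: [[dx, dy, dz, rx, ry, rz], ...]. A call has 1 to 20 rows; each row is the pose to reach, as a shift and turn from the pose commanded when the call began, along the tool's axes at that moment; what a row does not reach only later rows make up. A row lasts 1/10 s, in which the tool goes at most 50 mm and 8.59 degrees, less where a joint would pass 70% of its speed; a pose out of reach is approached as far as the arm can. A call with a gripper value outside its range is refused whole. OPENING is the closure, from 0 (fully open) to 1 (shut), set as the call begins (- or left out, the last holds). The fingers move at their own pace and stop on an object; the grip force is fixed at half the most. Time passes only in rows, so rows that repeat a pose let the fingers close. It gives the time, the measured TCP pose, the force, the opening and the grip force at its end, in the units of the state.
- readout.sense(): the state, without advancing time (a new reading comes with each control period).
- optics.get_image(name): name is "side" or "top" or "wrist"; returns the picture (420x560x3 uint8, blue, green, red); there is no depth.
- optics.camera_model(name): a dict with "K" (3x3 intrinsics, pixels), "T" (4x4, takes a point from camera to world coordinates). Camera axes: x right, y up, looking along -z (the intrinsics and any distortion apply to the point x, -y, -z); pixel columns grow to the right and rows downward; lengths in m; the calibration is good to about 2 mm. A picture is of the moment at which its call begins: read the wrist's pose just before it. camera_model takes no time and is no camera call; for the wrist camera it gives the pose at the moment of the call.
- workorder.close_job(): hands the job in; it is judged then, once.
The state is a dict: "t": time; "joints": joint angles; "qvel": joint speeds; "tau": joint torques, N m; "tcp_pos": TCP position; "orientation": TCP orientation; "force": force on the tool from outside, world axes, zero at the start; "torque": the same for the moment, N m; "opening": finger opening in m; "grip_force": force on a finger pad.
Only numpy, scipy, OpenCV 4.12 (cv2) and the standard library are available. Lean on these libraries where they do the work, as an engineer would, in place of code of your own. Each camera call takes 0.05 s, during which the arm holds its last target. There are 200 camera calls.

## Working session

There is one attempt and no reset: what is moved stays moved. The work goes in short steps, Python scripts to look and compute and a shell command to move; the robot and the scene stay as the last step left them, time stands still between calls to the robot, and variables do not carry over. Pictures are saved under pics/ and viewed, at most 10 in all, crops included, and the job is handed in when it is done.

```bash
mkdir -p pics
python3 - <<'E'
from plant import readout, optics, manip
import cv2, numpy as np
print(readout.sense(), manip.grip_point_offset)
for n in ("top","side"):
    im=optics.get_image(n); cv2.imwrite(f"pics/{n}0.png",im)
    m=optics.camera_model(n); print(n,{k:np.round(v,4).tolist() if hasattr(v,'tolist') else v for k,v in m.items()})
E
```

```text
{'t': 0.0, 'joints': array([-7.13346453e+01,  1.36806316e+01, -8.17672134e-01,  7.55835709e+01,
       -7.51674233e-04,  9.00003963e+01]), 'qvel': array([-0.00509832, -0.03583631,  0.02595728, -0.03402703,  0.03099891,
       -0.03159359]), 'tau': array([-2.73907717e-03, -5.38777721e+01,  3.46436298e+01,  1.84232014e-02,
       -1.45281888e-04, -4.44464263e-05]), 'tcp_pos': array([ 0.1678838 , -0.49699324,  0.23067564]), 'orientation': array([-1.79918125e+02,  7.52239819e-04,  1.86649595e+01]), 'force': array([-0.36281665,  0.64870371, -0.61728756]), 'torque': array([-0.01563416,  0.02045466,  0.07494161]), 'grip_force': 0.0, 'opening': 0.08561995382841012} -0.0187
top {'K': [[393.7766, 0.0, 280.1329], [0.0, 393.7766, 218.6061], [0.0, 0.0, 1.0]], 'T': [[-0.0015, 0.997, -0.0772, 0.4076], [-0.9996, 0.0007, 0.0286, 0.0084], [0.0286, 0.0773, 0.9966, 1.1753], [0.0, 0.0, 0.0, 1.0]]}
side {'K': [[404.0964, 0.0, 268.9783], [0.0, 404.0964, 212.2473], [0.0, 0.0, 1.0]], 'T': [[-0.8832, 0.3008, -0.3598, 0.0098], [-0.4688, -0.5888, 0.6584, 0.8326], [-0.0138, 0.7502, 0.6611, 0.9341], [0.0, 0.0, 0.0, 1.0]]}
```

View pics/top0.png

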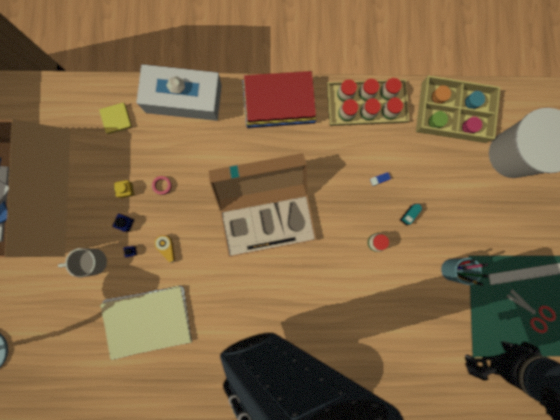

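View pics/side0.png

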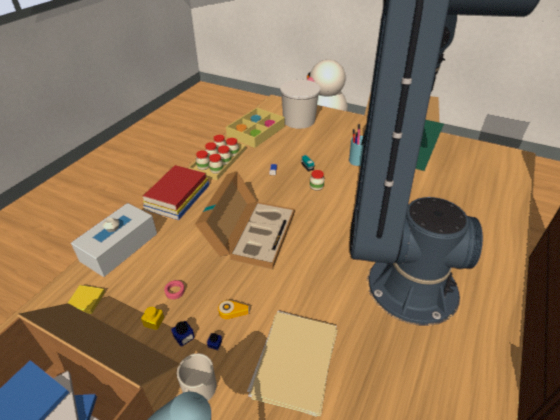

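The top view shows the box at about (265,220), with pockets square (240,227), stapler (267,219) and drop (293,215). The stapler is at (413,213), the tape dispenser at (166,248) and the large blue bottle at (123,222). The small blue one at (130,251) is a decoy. The side view agrees.

```bash
cat > h.py <<'E'
import cv2, numpy as np
from plant import readout, optics, manip
from scipy.spatial.transform import Rotation as R
def ray(m,px,z):
    px=np.atleast_2d(np.asarray(px,float)); K,T=np.array(m["K"]),np.array(m["T"])
    d=np.c_[(px[:,0]-K[0,2])/K[0,0],-(px[:,1]-K[1,2])/K[1,1],-np.ones(len(px))]@T[:3,:3].T
    o=T[:3,3]; return o+d*((z-o[2])/d[:,2])[:,None]
def mask(im,lo,hi): return cv2.inRange(cv2.cvtColor(im,cv2.COLOR_BGR2HSV),lo,hi)
def blobs(mk,amin=20):
    c,_=cv2.findContours(mk,cv2.RETR_EXTERNAL,cv2.CHAIN_APPROX_NONE)
    return sorted([x for x in c if cv2.contourArea(x)>amin],key=cv2.contourArea,reverse=True)
def wblob(m,c,z):  # area centroid and minAreaRect in world on plane z
    p=ray(m,c.reshape(-1,2),z)[:,:2]; q=(p*1e4).astype(np.int32).reshape(-1,1,2)
    M=cv2.moments(q); r=cv2.minAreaRect(q)
    return np.round([M['m10']/M['m00']/1e4,M['m01']/M['m00']/1e4],4),np.round(np.array(r[0])/1e4,4),np.round(np.array(r[1])/1e4,4),round(r[2],1),p
def delta(pos,yaw=None,s=None):
    """shift (cm, tool axes) and turn (deg) from current commanded~measured pose to TCP pos, tool-down, tool yaw (of own x)"""
    s=s or readout.sense(); Rt=R.from_euler('xyz',s['orientation'],degrees=True)
    d=Rt.inv().apply(np.array(pos)-s['tcp_pos'])*100
    t=[0,0,0]
    if yaw is not None: t=(Rt.inv()*R.from_euler('xyz',[180,0,yaw],degrees=True)).as_rotvec(degrees=True)
    return np.round(d,2),np.round(t,1)
E
python3 - <<'E'
from h import *
m=optics.camera_model("top"); im=cv2.imread("pics/top0.png")
sets={"stapler":((80,80,30),(98,255,255),.034,(390,190,440,240)),"tape":((18,120,120),(32,255,255),.024,(150,230,185,265)),
"ink":((105,60,10),(135,255,110),.034,(105,205,140,262)),"insert":((0,0,120),(40,90,255),.024,(215,185,325,260))}
for k,(lo,hi,z,(x0,y0,x1,y1)) in sets.items():
    mk=np.zeros(im.shape[:2],np.uint8); mk[y0:y1,x0:x1]=mask(im,lo,hi)[y0:y1,x0:x1]
    for c in blobs(mk)[:3]:
        w=wblob(m,c,z); print(k,cv2.boundingRect(c),cv2.contourArea(c),*w[:4])
cv2.imwrite("pics/c.png",cv2.resize(im[150:270,95:435],None,fx=2.35,fy=2.35,interpolation=cv2.INTER_CUBIC))
for px in [(240,227),(267,219),(293,215),(232,171),(268,165)]: print(px,ray(m,px,.024))
print(optics.camera_model("wrist"))
E
```

```text
stapler (402, 205, 20, 19) 135.0 [ 0.5156 -0.4133] [ 0.5117 -0.4108] [0.0286 0.0673] 52.1
tape (154, 235, 20, 28) 331.0 [0.4141 0.3122] [0.409  0.3148] [0.0826 0.0487] 9.0
ink (113, 214, 20, 17) 123.0 [0.4835 0.4246] [0.4839 0.4285] [0.045  0.0397] 67.7
ink (124, 247, 12, 10) 51.0 [0.4025 0.4045] [0.4028 0.4065] [0.0264 0.0288] 10.9
insert (222, 197, 92, 59) 3582.0 [0.4759 0.0121] [0.4769 0.0116] [0.1292 0.2518] 11.0
(240, 227) [[0.47221011 0.09267611 0.024     ]]
(267, 219) [[0.4956983  0.01389348 0.024     ]]
(293, 215) [[ 0.50754192 -0.06245609  0.024     ]]
(232, 171) [[0.63769077 0.11728321 0.024     ]]
(268, 165) [[0.65613888 0.0111104  0.024     ]]
{'K': array([[363.6169095 ,   0.        , 279.19323775],
       [  0.        , 363.6169095 , 207.45717828],
       [  0.        ,   0.        ,   1.        ]]), 'T': array([[ 0.32056455,  0.89987062,  0.29575536,  0.24316657],
       [-0.94722493,  0.30513622,  0.09826912, -0.47261136],
       [-0.00181618, -0.31164844,  0.95019574,  0.37356964],
       [ 0.        ,  0.        ,  0.        ,  1.        ]])}
```

View pics/c.png

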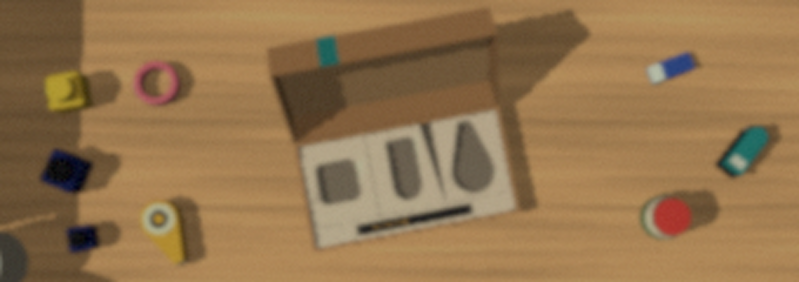

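The crop shows the box rotated about 11°. The drop pocket's nose points to the far side, and the dispenser's nose points at the robot. Next is a close look over the stapler.

Run:
```python
from h import *
print(delta([.513,-.411,.22],142))
```

```text
(array([35.45,  2.9 ,  1.07]), array([-0.000e+00, -1.000e-01, -1.233e+02]))
```

```bash
python3 -m jog '[[35.5,2.9,1,0,0,-123.3],[35.5,2.9,1,0,0,-123.3],[35.5,2.9,1,0,0,-123.3],[35.5,2.9,1,0,0,-123.3],[35.5,2.9,1,0,0,-123.3],[35.5,2.9,1,0,0,-123.3],[35.5,2.9,1,0,0,-123.3],[35.5,2.9,1,0,0,-123.3],[35.5,2.9,1,0,0,-123.3],[35.5,2.9,1,0,0,-123.3],[35.5,2.9,1,0,0,-123.3],[35.5,2.9,1,0,0,-123.3],[35.5,2.9,1,0,0,-123.3],[35.5,2.9,1,0,0,-123.3],[35.5,2.9,1,0,0,-123.3],[35.5,2.9,1,0,0,-123.3],[35.5,2.9,1,0,0,-123.3]]' 0
python3 - <<'E'
from h import *
s=readout.sense(); print(s['tcp_pos'],s['orientation'],s['joints'])
m=optics.camera_model("wrist"); im=optics.get_image("wrist"); cv2.imwrite("pics/w1.png",im)
mk=mask(im,(80,80,30),(98,255,255))
for c in blobs(mk,200)[:3]: print(cv2.boundingRect(c),cv2.contourArea(c),*wblob(m,c,.034)[:4])
E
```

```text
t: 1.8
tcp_pos: [0.5135, -0.4111, 0.2209]
orientation: [180.0, -0.0, 141.9]
force: [0.5, -0.2, 0.3]
opening: 0.0856
grip_force: 0.0
[ 0.51352426 -0.41109865  0.22091345] [ 1.79996230e+02 -4.43978172e-02  1.41859421e+02] [-3.86803638e+01  2.73411373e+01  1.83765896e+01  8.10798837e+01
  3.35148634e-03 -5.39784401e-01]
(0, 78, 104, 103) 5206.0 [ 0.3482 -0.5397] [ 0.3557 -0.549 ] [0.0889 0.0994] 38.5
(263, 144, 29, 70) 1753.5 [ 0.511  -0.4131] [ 0.5119 -0.414 ] [0.0257 0.066 ] 51.1
```

View pics/w1.png

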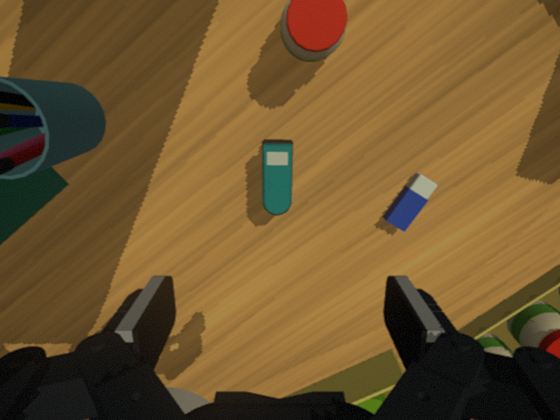

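The stapler's axis is at (277,178). Its square nose points up in the image, towards the jar, at yaw 141°, and there is clear space on both sides.

Run:
```python
from h import *
print(delta([.5103,-.4127,.019],141.1))
```

```text
(array([ 0.15, -0.33, 20.2 ]), array([ 0. , -0. ,  0.8]))
```

```bash
python3 -m jog '[[0.15,-0.33,5,0,0,0.8],[0.15,-0.33,10,0,0,0.8],[0.15,-0.33,14,0,0,0.8],[0.15,-0.33,17,0,0,0.8],[0.15,-0.33,19,0,0,0.8],[0.15,-0.33,20.2,0,0,0.8],[0.15,-0.33,20.2,0,0,0.8],[0.15,-0.33,20.2,0,0,0.8]]' 0
python3 -m jog '[[0,0,0,0,0,0],[0,0,0,0,0,0],[0,0,0,0,0,0],[0,0,0,0,0,0],[0,0,0,0,0,0],[0,0,0,0,0,0],[0,0,0,0,0,0],[0,0,0,0,0,0]]' 1
python3 -m jog '[[0,0,-4,0,0,0],[0,0,-8,0,0,0],[0,0,-12,0,0,0],[0,0,-16,0,0,0],[0,0,-20,0,0,0],[0,0,-20,0,0,0],[0,0,-20,0,0,0]]'
python3 - <<'E'
from h import *
# view of box: TCP somewhat on the far side, tool yaw 191 (camera toward robot)
print(delta([.53,.02,.26],191))
E
```

```text
t: 2.65
tcp_pos: [0.5108, -0.4132, 0.0201]
orientation: [180.0, 0.0, 141.1]
force: [0.4, -0.8, 0.1]
opening: 0.0855
grip_force: 0.0
t: 3.45
tcp_pos: [0.5108, -0.4132, 0.0201]
orientation: [180.0, 0.1, 141.2]
force: [-0.9, 0.3, 6.0]
opening: 0.0266
grip_force: 60.4
t: 4.15
tcp_pos: [0.5107, -0.4131, 0.2199]
orientation: [180.0, 0.1, 141.2]
force: [0.3, -0.1, -2.1]
opening: 0.0263
grip_force: 59.6
(array([25.65, 34.95, -4.04]), array([ -0. ,   0.1, -49.8]))
```

```bash
python3 -m jog '[[4,5,-4,0,0,-8],[7,9,-4,0,0,-16],[10,13,-4,0,0,-24],[13,17,-4,0,0,-32],[16,21,-4,0,0,-40],[19,25,-4,0,0,-46],[22,29.5,-4,0,0,-49.8],[24.5,33,-4,0,0,-49.8],[25.7,35,-4,0,0,-49.8],[25.7,35,-4,0,0,-49.8],[25.7,35,-4,0,0,-49.8]]'
python3 - <<'E'
from h import *
s=readout.sense(); print(s['tcp_pos'],s['orientation'],s['joints'])
m=optics.camera_model("wrist"); im=optics.get_image("wrist"); cv2.imwrite("pics/w2.png",im)
np.savez("w2.npz",K=m["K"],T=m["T"])
E
```

```text
t: 5.25
tcp_pos: [0.529, 0.0219, 0.2577]
orientation: [180.0, -0.2, -168.9]
force: [0.2, -0.1, -0.4]
opening: 0.0263
grip_force: 59.7
[0.52895464 0.02188905 0.25771327] [ 1.79984356e+02 -1.63148968e-01 -1.68884624e+02] [ 2.37505185e+00  1.38028002e+01  3.29715989e+00  7.96579912e+01
 -9.32943510e-03 -8.74028827e+00]
```

View pics/w2.png

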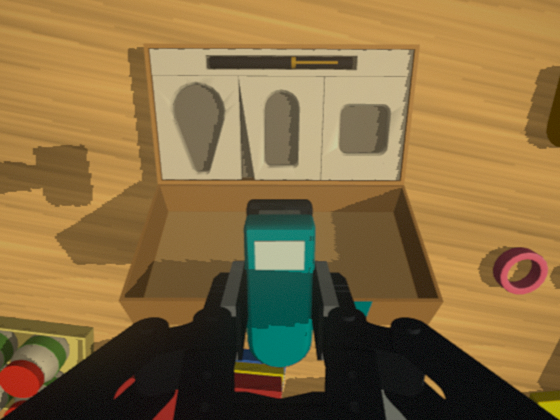

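The picture shows the stapler pocket (281,130) with its round end near the robot, so its nose goes towards the lid. The drop pocket (200,125) also has its nose towards the lid, the square pocket is at (364,128), and the lid is open to about 2.1 rad. The stapler has to be placed with the tool turned half a turn. Next I measure the pockets.

Run:
```python
from h import *
m=np.load("w2.npz"); im=cv2.imread("pics/w2.png")
# corner pixels of outer rim by brown/pale contour: pale insert
pale=mask(im,(0,0,150),(40,75,255)); pale[190:]=0; pale[:,:140]=0; pale[:,425:]=0
pale=cv2.morphologyEx(pale,cv2.MORPH_CLOSE,np.ones((3,3)))
c=blobs(pale,5000)[0]; print("insert",*wblob(m,c,.024)[:4])
g=cv2.cvtColor(im,cv2.COLOR_BGR2GRAY)
for th in (110,130,150):
  for n,(x0,y0,x1,y1) in {"drop":(165,78,236,180),"stap":(255,82,310,174),"ink":(330,95,402,165)}.items():
    mk=np.zeros_like(g); mk[y0:y1,x0:x1]=(g[y0:y1,x0:x1]<th)*255
    w=wblob(m,blobs(mk,300)[0],.022); print(th,n,cv2.boundingRect(blobs(mk,300)[0]),*w[:4])
# packing line corners at rim
for px in [(146,46),(418,46),(404,185),(161,185)]: print(px,ray(m,px,.028)[0].round(4))
# held stapler, teal at z~0.2577-.02+.034
mk=mask(im,(80,80,30),(98,255,255)); s=wblob(m,blobs(mk,500)[0],.2577-.0201+.034); print("held",*s[:4])
```

```text
insert [0.4753 0.012 ] [0.4762 0.0116] [0.1269 0.2491] 10.9
110 drop (175, 83, 50, 88) [ 0.4976 -0.0668] [ 0.5003 -0.0613] [0.0856 0.0492] 28.3
110 stap (265, 91, 34, 74) [0.4876 0.0255] [0.487  0.0154] [0.0735 0.0338] 10.2
110 ink (341, 105, 49, 48) [0.4693 0.115 ] [0.4708 0.0994] [0.0473 0.0474] 11.2
130 drop (173, 82, 52, 91) [ 0.498  -0.0673] [ 0.5026 -0.072 ] [0.0521 0.0873] 83.1
130 stap (265, 90, 35, 76) [0.4889 0.0159] [0.487  0.0157] [0.0755 0.0344] 10.5
130 ink (339, 104, 52, 50) [0.4712 0.0986] [0.471  0.0985] [0.0493 0.0505] 11.0
150 drop (173, 82, 53, 92) [ 0.4986 -0.0676] [ 0.5031 -0.072 ] [0.0532 0.0897] 82.9
150 stap (264, 90, 36, 77) [0.489  0.0157] [0.4876 0.0155] [0.0766 0.0359] 10.4
150 ink (339, 104, 52, 51) [0.4715 0.0986] [0.4715 0.0986] [0.0504 0.0515] 11.1
(146, 46) [ 0.4361 -0.1249  0.028 ]
(418, 46) [0.3866 0.1266 0.028 ]
(404, 185) [0.5188 0.1537 0.028 ]
(161, 185) [ 0.5684 -0.0982  0.028 ]
held [0.5277 0.021 ] [0.5286 0.021 ] [0.0695 0.0279] 11.9
```

Run:
```python
from h import *
print(delta([.487,.0157,.16],101))
```

```text
(array([4.2 , 0.29, 9.81]), array([-0.1, -0.1, 90. ]))
```

```bash
python3 -m jog '[[2,0.1,1,0,0,8.5],[4.2,0.3,2,0,0,17],[4.2,0.3,4,0,0,25.5],[4.2,0.3,4,0,0,34],[4.2,0.3,4,0,0,42.5],[4.2,0.3,4,0,0,51],[4.2,0.3,4,0,0,59.5],[4.2,0.3,4,0,0,68],[4.2,0.3,4,0,0,76.5],[4.2,0.3,4,0,0,85],[4.2,0.3,4,0,0,90]]'
python3 -m jog '[[0,0,0,0,0,8.5],[0,0,0,0,0,17],[0,0,0,0,0,25.5],[0,0,0,0,0,34],[0,0,0,0,0,42.5],[0,0,0,0,0,51],[0,0,0,0,0,59.5],[0,0,0,0,0,68],[0,0,0,0,0,76.5],[0,0,0,0,0,85],[0,0,0,0,0,90],[0,0,0,0,0,90],[0,0,0,0,0,90]]'
python3 - <<'E'
from h import *
print(readout.sense()['joints']); print(delta([.487,.0157,.0345],11))
E
```

```text
t: 6.4
tcp_pos: [0.4874, 0.0142, 0.2187]
orientation: [-179.9, -0.0, 100.5]
force: [0.2, -0.4, -1.0]
opening: 0.0265
grip_force: 59.7
t: 7.7
tcp_pos: [0.4876, 0.0148, 0.219]
orientation: [-180.0, 0.0, 11.0]
force: [0.1, -0.6, 0.1]
opening: 0.0262
grip_force: 59.7
[ 1.74123222e+00  1.03063016e+01 -6.95789306e+00  7.27757253e+01
 -1.33195116e-03  1.70718047e+02]
(array([-0.03, -0.1 , 18.45]), array([-0.,  0.,  0.]))
```

Run:
```python
from h import *
m=optics.camera_model("wrist"); im=optics.get_image("wrist"); cv2.imwrite("pics/w3.png",im)
g=cv2.cvtColor(im,cv2.COLOR_BGR2GRAY); K,T=np.array(m["K"]),np.array(m["T"])
def proj(p):
    c=np.linalg.inv(T)@np.r_[p,1]; return np.array([K[0,0]*c[0]/-c[2]+K[0,2],-K[1,1]*c[1]/-c[2]+K[1,2]])
for n,p in {"drop":(.5035,-.067,.022),"stap":(.4875,.0158,.022),"ink":(.4714,.098,.022)}.items():
    u=proj(p).astype(int); mk=np.zeros_like(g); h=60 if n=="drop" else 50
    sl=np.s_[max(u[1]-h,0):u[1]+h,max(u[0]-38,0):u[0]+38]; mk[sl]=(g[sl]<130)*255
    for c in blobs(mk,300)[:2]: print(n,u,cv2.boundingRect(c),*wblob(m,c,.022)[:4])
mk=mask(im,(80,80,30),(98,255,255)); mk[:200]=0
s=wblob(m,blobs(mk,500)[0],.219-.0201+.034); print("held",*s[:4])
```

```text
drop [365 175] (337, 126, 54, 95) [ 0.4993 -0.0675] [ 0.5038 -0.0721] [0.052  0.0893] 83.1
drop [365 175] (327, 115, 76, 6) [ 0.5557 -0.0518] [ 0.5553 -0.0517] [0.0045 0.0685] 11.1
stap [277 175] (244, 134, 71, 91) [0.4753 0.0123] [0.4823 0.0133] [0.0888 0.0698] 11.1
ink [189 175] (161, 149, 56, 52) [0.4721 0.0988] [0.4714 0.0984] [0.0498 0.0512] 11.1
held [0.4876 0.0139] [0.4869 0.014 ] [0.0698 0.0275] 11.1
```

View pics/w3.png

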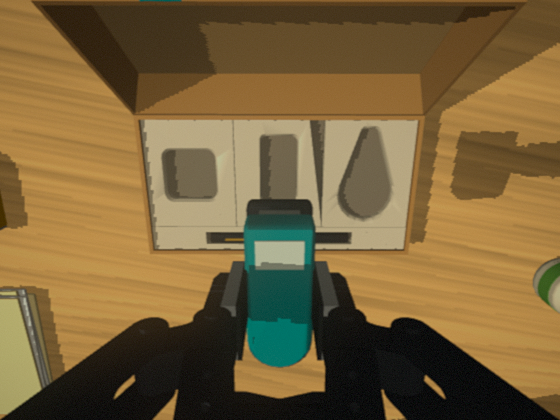

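The second view confirms the pockets to within 0.5 mm. Lowering the stapler.

```bash
python3 -m jog '[[0.05,-0.13,4,0,0,0],[0.05,-0.13,8,0,0,0],[0.05,-0.13,12,0,0,0],[0.05,-0.13,15,0,0,0],[0.05,-0.13,16.5,0,0,0],[0.05,-0.13,17.3,0,0,0],[0.05,-0.13,17.8,0,0,0],[0.05,-0.13,18.2,0,0,0],[0.05,-0.13,18.4,0,0,0],[0.05,-0.13,18.4,0,0,0],[0.05,-0.13,18.4,0,0,0]]'
```

```text
t: 8.85
tcp_pos: [0.49, 0.0171, 0.0363]
orientation: [179.9, -0.2, 11.0]
force: [5.3, -1.2, -1.4]
opening: 0.0263
grip_force: 59.7
```

```bash
python3 -m jog '[[0.1,0,0,0,0,0],[0.2,-0.02,0.03,0,0,0],[0.2,-0.02,0.06,0,0,0],[0.2,-0.02,0.08,0,0,0],[0.2,-0.02,0.08,0,0,0]]'
```

```text
t: 9.35
tcp_pos: [0.4905, 0.0177, 0.0347]
orientation: [180.0, -0.0, 11.0]
force: [4.0, -2.9, 1.7]
opening: 0.0259
grip_force: 60.0
```

```bash
python3 -m jog '[[0,0,0,0,0,0],[0,0,0,0,0,0],[0,0,0,0,0,0],[0,0,-2,0,0,0],[0,0,-6,0,0,0],[0,0,-10,0,0,0],[0,0,-14,0,0,0],[0,0,-18.5,0,0,0],[0,0,-18.5,0,0,0]]' 0.3
python3 - <<'E'
from h import *
m=optics.camera_model("wrist"); im=optics.get_image("wrist"); cv2.imwrite("pics/w4.png",im)
s=readout.sense(); print(s['tcp_pos'],s['orientation'],s['force'],s['joints'][5])
mk=mask(im,(80,80,30),(98,255,255)); mk[:100]=0
for c in blobs(mk,300)[:2]: print(cv2.boundingRect(c),*wblob(m,c,.048)[:4])
print(delta([.43,.312,.24],9), delta([.43,.312,.24],101))
E
```

```text
t: 10.25
tcp_pos: [0.4922, 0.0181, 0.2249]
orientation: [180.0, -0.5, 11.0]
force: [0.8, 0.4, 0.0]
opening: 0.06
grip_force: 0.0
[0.49125651 0.01804758 0.22210479] [179.98317443  -0.26868183  10.97408383] [ 0.46992823  0.83167528 -0.58500907] 171.11445016750727
(264, 151, 31, 71) [0.4886 0.0167] [0.4876 0.0167] [0.0657 0.0268] 10.4
(array([ -0.41, -30.02,  -1.8 ]), array([ 0. , -0.3,  2. ])) (array([ -0.41, -30.02,  -1.8 ]), array([  0.2,  -0.2, -90. ]))
```

```bash
python3 -m jog '[[0,-3,-1.8,0,0,-8.5],[0,-7,-1.8,0,0,-17],[0,-11,-1.8,0,0,-25.5],[0,-15,-1.8,0,0,-34],[0,-19,-1.8,0,0,-42.5],[0,-23,-1.8,0,0,-51],[-0.4,-27,-1.8,0,0,-59.5],[-0.4,-30,-1.8,0,0,-68],[-0.4,-30,-1.8,0,0,-76.5],[-0.4,-30,-1.8,0,0,-85],[-0.4,-30,-1.8,0,0,-90]]' 0
python3 -m jog '[[0,0,0,0,0,-8.5],[0,0,0,0,0,-17],[0,0,0,0,0,-25.5],[0,0,0,0,0,-34],[0,0,0,0,0,-42.5],[0,0,0,0,0,-51],[0,0,0,0,0,-59.5],[0,0,0,0,0,-68],[0,0,0,0,0,-76.5],[0,0,0,0,0,-85],[0,0,0,0,0,-90],[0,0,0,0,0,-90]]'
python3 - <<'E'
from h import *
m=optics.camera_model("wrist"); im=optics.get_image("wrist"); cv2.imwrite("pics/w5.png",im)
s=readout.sense(); print(s['tcp_pos'],s['orientation'],s['joints'])
mk=mask(im,(18,110,90),(32,255,255)); mk=cv2.morphologyEx(mk,cv2.MORPH_CLOSE,np.ones((5,5)))
for c in blobs(mk,800)[:3]: 
    w=wblob(m,c,.024); print(cv2.boundingRect(c),*w[:4])
E
```

```text
t: 11.4
tcp_pos: [0.428, 0.3116, 0.2358]
orientation: [-179.8, 0.1, 101.4]
force: [-0.4, -0.6, 0.6]
opening: 0.0853
grip_force: 0.0
t: 12.6
tcp_pos: [0.4283, 0.3112, 0.2361]
orientation: [-179.9, -0.1, -169.0]
force: [0.1, -0.6, -0.3]
opening: 0.0853
grip_force: 0.0
[0.428431   0.31127261 0.23631786] [-1.79959026e+02 -1.24311914e-01 -1.69146579e+02] [3.59908330e+01 1.41072561e+01 5.86954937e-01 7.66096428e+01
 1.57128780e-02 2.51373493e+01]
(0, 0, 560, 414) [0.4729 0.3445] [0.4978 0.3437] [0.4611 0.5565] 11.5
(0, 250, 103, 105) [0.6133 0.08  ] [0.6121 0.0736] [0.099  0.1501] 73.7
```

View pics/w5.png

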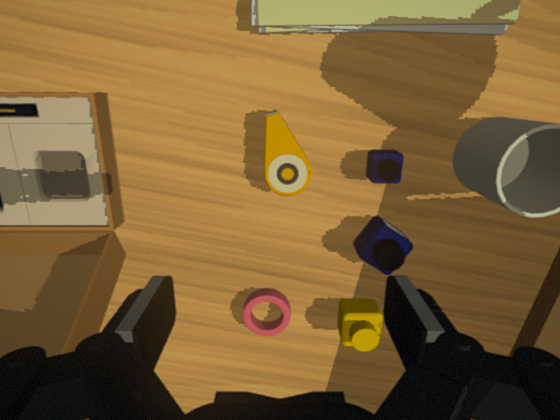

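The dispenser has its drum at (288,172) and its nose at (272,112), pointing towards the robot. The large bottle is at (383,245), with the mug to its right and the decoys at (385,167) and (360,320).

Run:
```python
from h import *
m=optics.camera_model("wrist"); im=cv2.imread("pics/w5.png")
hsv=cv2.cvtColor(im,cv2.COLOR_BGR2HSV); print(hsv[150,282],hsv[172,268],hsv[150,340],hsv[165,288-14])
mk=np.zeros(im.shape[:2],np.uint8); r=np.s_[100:205,250:325]
mk[r]=(((hsv[r][...,1]>215)&(hsv[r][...,2]>150))*255)
cs=blobs(mk,100)[:3]
for c in cs: print(cv2.boundingRect(c),cv2.contourArea(c),wblob(m,c,.024)[:4])
c=max(cs,key=lambda c:cv2.boundingRect(c)[3]); p=wblob(m,cv2.convexHull(c),.024)[4]
wh=np.zeros_like(mk); wh[r]=((hsv[r][...,1]<90)&(hsv[r][...,2]>140))*255; wh[:145]=0
ring=blobs(wh,50)[0]; print("ring",cv2.boundingRect(ring),wblob(m,cv2.convexHull(ring),.024)[:3])
bl=mask(im,(105,60,10),(135,255,140)); bl[:215]=0; bl[280:]=0;bl[:,:340]=0; bl[:,420:]=0
for c in blobs(bl,200)[:2]: print("ink",cv2.boundingRect(c),wblob(m,c,.034)[:4],cv2.approxPolyDP(cv2.convexHull(c),3,True).reshape(-1,2).tolist())
```

```text
[ 22 255 189] [ 22 123 188] [ 18 157 180] [ 24  77 188]
(265, 113, 46, 83) 2614.0 (array([0.4142, 0.3129]), array([0.4086, 0.3153]), array([0.0807, 0.045 ]), 10.2)
ring (269, 155, 37, 37) (array([0.4263, 0.318 ]), array([0.4262, 0.3179]), array([0.0366, 0.0361]))
ink (359, 223, 53, 51) (array([0.4786, 0.4306]), array([0.484 , 0.4332]), array([0.0426, 0.0433]), 67.3) [[411, 244], [390, 273], [372, 265], [359, 253], [383, 223]]
```

Run:
```python
from h import *
m=optics.camera_model("wrist"); im=cv2.imread("pics/w5.png")
hsv=cv2.cvtColor(im,cv2.COLOR_BGR2HSV)
mk=np.zeros(im.shape[:2],np.uint8); r=np.s_[100:205,250:325]
mk[r]=(((hsv[r][...,1]>215)&(hsv[r][...,2]>150))*255)
p=wblob(m,blobs(mk,100)[0],.024)[4]; d0=np.array([.4263,.318]); a=np.radians(200)
for _ in range(15):
    u=np.array([np.cos(a),np.sin(a)]); v=np.array([-u[1],u[0]]); q=(p-d0)@np.c_[u,v]
    s=[]; 
    for t in (25,30,35,40,45,50):
        k=abs(q[:,0]*1e3-t)<2.5; l=q[k,1]; s.append(((l[l>0].mean()+l[l<=0].mean())/2, t/1e3))
    s=np.array(s); a+=np.sum(s[:,0]*s[:,1])/np.sum(s[:,1]**2)
u=np.array([np.cos(a),np.sin(a)]);print(np.degrees(a),q[:,0].max(),q[:,0].min(),s[:,0]*1e3,"origin",d0+.018*u)
# drum grip: TCP over drum centre, tool yaw = nose yaw
print(delta([*d0,.013],np.degrees(a)))
```

```text
204.49581605837673 0.058978829500334264 -0.022811616562356377 [-0.30880607 -0.07486659 -0.3144549  -0.11237623  0.10523896  0.41462734] origin [0.40992015 0.31053672]
(array([ 0.03,  0.72, 22.33]), array([ -0. ,  -0.1, -13.6]))
```

```bash
python3 -m jog '[[0.03,0.72,5,0,0,-7],[0.03,0.72,10,0,0,-13.6],[0.03,0.72,15,0,0,-13.6],[0.03,0.72,19,0,0,-13.6],[0.03,0.72,21.5,0,0,-13.6],[0.03,0.72,22.6,0,0,-13.6],[0.03,0.72,22.6,0,0,-13.6],[0.03,0.72,22.6,0,0,-13.6]]' 0
python3 -m jog '[[0,0,0,0,0,0],[0,0,0,0,0,0],[0,0,0,0,0,0],[0,0,0,0,0,0],[0,0,0,0,0,0],[0,0,0,0,0,0],[0,0,0,0,0,0]]' 1
```

```text
t: 13.45
tcp_pos: [0.4279, 0.319, 0.0124]
orientation: [180.0, 0.1, -155.5]
force: [1.0, -0.3, 0.5]
opening: 0.0856
grip_force: 0.0
t: 14.15
tcp_pos: [0.4279, 0.3191, 0.0132]
orientation: [180.0, 0.1, -155.4]
force: [-3.7, -1.9, 12.5]
opening: 0.045
grip_force: 59.4
```

```bash
python3 -m jog '[[0,0,-3,0,0,0],[0,0,-7,0,0,0],[0,0,-11,0,0,0],[0,0,-15,0,0,0],[0,0,-19,0,0,0],[0,0,-20.5,0,0,0]]'
python3 - <<'E'
from h import *
s=readout.sense(); print(s['tcp_pos'],s['orientation'],s['joints'][5],s['opening'])
c,t=np.cos(np.radians(11)),np.sin(np.radians(11))
# drum centre in pocket: 18 mm behind origin
d=np.array([.5045-.018*c,-.066-.018*t]); print(d,delta([*d,.22],104.5))
E
```

```text
t: 14.75
tcp_pos: [0.4285, 0.3194, 0.2211]
orientation: [179.9, 0.3, -155.4]
force: [0.5, 1.1, -0.7]
opening: 0.0444
grip_force: 62.2
[0.42846619 0.31938527 0.22112255] [ 179.92182123    0.34081268 -155.44205491] 12.140519640958496 0.0444034101661949
[ 0.48683071 -0.06943456] (array([ 10.85, -37.79,  -0.  ]), array([  0.4,   0.2, 100.1]))
```

```bash
python3 -m jog '[[1,-3.5,0,0,0,8.5],[2,-7.5,0,0,0,17],[3,-11.5,0,0,0,25.5],[4,-15.5,0,0,0,34],[5,-19.5,0,0,0,42.5],[6,-23.5,0,0,0,51],[7,-27.5,0,0,0,59.5],[8.5,-31.5,0,0,0,68],[10,-35,0,0,0,76.5],[10.9,-37.8,0,0,0,85],[10.9,-37.8,0,0,0,93.5],[10.9,-37.8,0,0,0,100]]'
python3 -m jog '[[0,0,0,0,0,8.5],[0,0,0,0,0,17],[0,0,0,0,0,25.5],[0,0,0,0,0,34],[0,0,0,0,0,42.5],[0,0,0,0,0,51],[0,0,0,0,0,59.5],[0,0,0,0,0,68],[0,0,0,0,0,76.5],[0,0,0,0,0,85],[0,0,0,0,0,93.5],[0,0,0,0,0,93.5],[0,0,0,0,0,93.5]]'
python3 - <<'E'
from h import *
m=optics.camera_model("wrist"); im=optics.get_image("wrist"); cv2.imwrite("pics/w6.png",im)
s=readout.sense(); print(s['tcp_pos'],s['orientation'],s['joints'][5])
hsv=cv2.cvtColor(im,cv2.COLOR_BGR2HSV)
z=s['tcp_pos'][2]-.012+.024
mk=((hsv[...,1]>215)&(hsv[...,2]>120)&(hsv[...,0]>17)&(hsv[...,0]<32)).astype(np.uint8)*255
for c in blobs(mk,500)[:2]: print(cv2.boundingRect(c),wblob(m,c,z)[:4])
E
```

```text
t: 15.95
tcp_pos: [0.4853, -0.0717, 0.2168]
orientation: [180.0, 0.0, 104.1]
force: [-0.6, -0.2, -0.6]
opening: 0.0443
grip_force: 62.2
t: 17.25
tcp_pos: [0.4853, -0.0705, 0.2168]
orientation: [180.0, -0.0, 11.3]
force: [-0.0, -0.1, -0.6]
opening: 0.0446
grip_force: 62.2
[ 0.48535705 -0.07049576  0.21669461] [-1.79999662e+02 -1.23195026e-02  1.13010276e+01] 160.43204855574447
(226, 145, 107, 168) (array([ 0.517 , -0.0636]), array([ 0.5104, -0.0668]), array([0.0693, 0.0435]), 9.9)
```

View pics/w6.png

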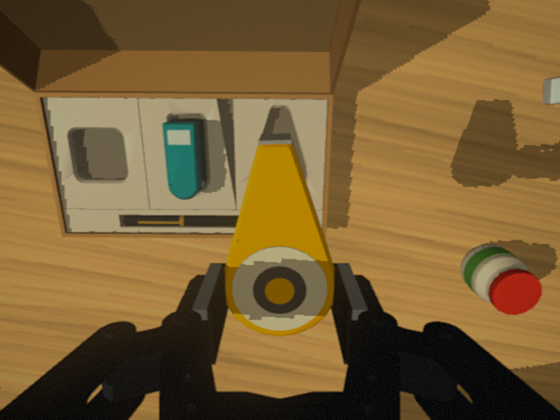

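The stapler sits in its pocket. The dispenser is held with its ring centre at (279,291) and nose at (276,142), pointing to the lid.

Run:
```python
from h import *
m=optics.camera_model("wrist"); im=cv2.imread("pics/w6.png")
for z in (.225,.228,.231,.234):
    a=ray(m,[(227,291),(333,291),(280,247),(280,334),(280,291),(262,145),(291,141),(276.5,142)],z)[:,:2]
    ctr=(a[0]+a[1])/2; n=a[7]-ctr
    print(z,np.linalg.norm(a[0]-a[1]),np.linalg.norm(a[2]-a[3]),np.linalg.norm(a[5]-a[6]),ctr.round(4),((a[2]+a[3])/2).round(4),np.linalg.norm(n).round(4),np.degrees(np.arctan2(n[1],n[0])).round(1))
g=cv2.cvtColor(im,cv2.COLOR_BGR2GRAY); mk=np.zeros_like(g); sl=np.s_[115:190,60:135]; mk[sl]=(g[sl]<130)*255
print("ink pocket",wblob(m,blobs(mk,300)[0],.022)[:4])
t=mask(im,(80,80,30),(98,255,255)); t[:110]=0; c=blobs(t,500)[0]; print("stapler",cv2.boundingRect(c),wblob(m,c,.048)[:4])
```

```text
0.225 0.044638687166437686 0.04172926996901666 0.01077623756877304 [ 0.4837 -0.072 ] [ 0.4831 -0.0721] 0.0624 12.6
0.228 0.043643418724303266 0.04079887017122208 0.010535969544376335 [ 0.4855 -0.0717] [ 0.4848 -0.0718] 0.061 12.6
0.231 0.04264815028216885 0.039868470373427486 0.010295701519979605 [ 0.4872 -0.0713] [ 0.4866 -0.0714] 0.0596 12.6
0.234 0.041652881840034434 0.038938070575632845 0.010055433495582907 [ 0.489  -0.0709] [ 0.4884 -0.0711] 0.0582 12.6
ink pocket (array([0.4715, 0.0989]), array([0.4716, 0.0991]), array([0.0516, 0.0528]), 11.3)
stapler (163, 122, 36, 77) (array([0.4886, 0.016 ]), array([0.4876, 0.0155]), array([0.0665, 0.0266]), 11.1)
```

```bash
python3 -m jog '[[0.06,-0.13,4,0,0,1.3],[0.06,-0.13,8,0,0,1.3],[0.06,-0.13,12,0,0,1.3],[0.06,-0.13,15,0,0,1.3],[0.06,-0.13,16.5,0,0,1.3],[0.06,-0.13,17.3,0,0,1.3],[0.06,-0.13,17.8,0,0,1.3],[0.06,-0.13,18.2,0,0,1.3],[0.06,-0.13,18.5,0,0,1.3],[0.06,-0.13,18.8,0,0,1.3],[0.06,-0.13,18.8,0,0,1.3]]'
```

```text
t: 18.4
tcp_pos: [0.4858, -0.0691, 0.0286]
orientation: [-180.0, -0.0, 9.8]
force: [-0.6, -0.6, 0.0]
opening: 0.0446
grip_force: 62.2
```

```bash
python3 -m jog '[[0,0,0.1,0,0,0],[0,0,0.2,0,0,0],[0,0,0.2,0,0,0],[0,0,0.2,0,0,0]]'
```

```text
t: 18.8
tcp_pos: [0.486, -0.0691, 0.0272]
orientation: [180.0, -0.0, 9.8]
force: [-2.9, 0.7, 8.0]
opening: 0.0445
grip_force: 63.0
```

```bash
python3 -m jog '[[0,0,0,0,0,0],[0,0,0,0,0,0],[0,0,0,0,0,0],[0,0,-2,0,0,0],[0,0,-6,0,0,0],[0,0,-10,0,0,0],[0,0,-14,0,0,0],[0,0,-18.5,0,0,0],[0,0,-20,0,0,0]]' 0.15
python3 - <<'E'
from h import *
s=readout.sense(); print(s['tcp_pos'],s['orientation'],s['joints'][5],s['opening'])
print(delta([.49,.425,.23],84),delta([.49,.425,.23],157))
E
```

```text
t: 19.7
tcp_pos: [0.4872, -0.0693, 0.2308]
orientation: [179.9, -0.3, 9.8]
force: [0.8, -0.1, -0.7]
opening: 0.0727
grip_force: 0.0
[ 0.48721655 -0.06930708  0.23081158] [179.9049122   -0.31188724   9.76851627] 162.13245104131556 0.07273689469252165
(array([  8.66, -48.67,   0.05]), array([  0.3,  -0.2, -74.2])) (array([  8.66, -48.67,   0.05]), array([   0.4,    0. , -147.2]))
```

```bash
python3 -m jog '[[1,-3,0,0,0,-8.5],[2,-7,0,0,0,-17],[3,-11,0,0,0,-25.5],[4,-15,0,0,0,-34],[5,-19,0,0,0,-42.5],[6,-23,0,0,0,-51],[7,-27,0,0,0,-59.5],[8,-31,0,0,0,-68],[8.5,-35,0,0,0,-76.5],[8.7,-39,0,0,0,-85],[8.7,-43,0,0,0,-93.5],[8.7,-46.5,0,0,0,-102],[8.7,-48.7,0,0,0,-110.5],[8.7,-48.7,0,0,0,-119],[8.7,-48.7,0,0,0,-127.5],[8.7,-48.7,0,0,0,-136],[8.7,-48.7,0,0,0,-144],[8.7,-48.7,0,0,0,-147.2],[8.7,-48.7,0,0,0,-147.2],[8.7,-48.7,0,0,0,-147.2]]' 0
python3 - <<'E'
from h import *
m=optics.camera_model("wrist"); im=optics.get_image("wrist"); cv2.imwrite("pics/w7.png",im)
s=readout.sense(); print(s['tcp_pos'],s['orientation'],s['joints'][5])
np.savez("w7.npz",K=m["K"],T=m["T"])
E
```

```text
t: 21.7
tcp_pos: [0.4888, 0.4256, 0.2263]
orientation: [-180.0, -0.0, 156.9]
force: [0.3, -0.4, -0.1]
opening: 0.0854
grip_force: 0.0
[0.48886137 0.42554992 0.22636822] [-1.79987602e+02 -1.28515193e-02  1.56861065e+02] 64.1753238529626
```

View pics/w7.png

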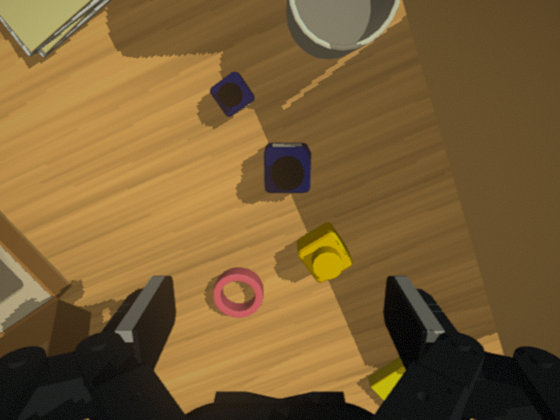

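The bottle is at (288,167), square to the image, with its cap at (288,172), and there is free space for both fingers.

Run:
```python
from h import *
m=np.load("w7.npz"); im=cv2.imread("pics/w7.png")
bl=mask(im,(100,40,0),(140,255,160)); bl[:135]=0; bl[205:]=0; bl[:,:255]=0; bl[:,320:]=0
c=cv2.convexHull(blobs(bl,300)[0]); print(cv2.boundingRect(c),c.reshape(-1,2).tolist(),wblob(m,c,.034)[:4])
g=cv2.cvtColor(im,cv2.COLOR_BGR2GRAY); mk=np.zeros_like(g); sl=np.s_[148:195,266:310]; mk[sl]=(g[sl]<22)*255
for b in blobs(mk,100)[:1]: print("cap",cv2.minEnclosingCircle(b),ray(m,cv2.minEnclosingCircle(b)[0],.05))
x=ray(m,[(265,170),(312,170)],.03); print(x,delta([.4843,.428,.016],None))
```

```text
(265, 145, 45, 47) [[304, 147], [307, 148], [309, 152], [309, 187], [308, 189], [306, 191], [285, 191], [266, 166], [265, 163], [265, 152], [266, 149], [270, 145]] (array([0.4826, 0.4373]), array([0.4831, 0.435 ]), array([0.0417, 0.0437]), 66.8)
[[0.47703379 0.41479566 0.03      ]
 [0.49454256 0.45582672 0.03      ]] (array([ 0.51,  0.05, 21.04]), array([0, 0, 0]))
```

Run:
```python
from h import *
m=np.load("w7.npz"); im=cv2.imread("pics/w7.png")
u=np.array([np.cos(np.radians(157)),np.sin(np.radians(157))])
print(ray(m,(288.5,192.5),.034)[0,:2]+.022*u, ray(m,(288.5,143),.0)[0,:2]-.022*u, ray(m,(288,173),.05)[0,:2], readout.sense()['tcp_pos'])
g=im[140:200,288].astype(int); print(g.tolist())
```

```text
[0.48491635 0.43571361] [0.48668685 0.43557179] [0.48397432 0.43506648] [0.48886137 0.42554992 0.22636822]
[[52, 97, 129], [49, 95, 124], [49, 76, 98], [58, 71, 80], [72, 89, 97], [95, 114, 122], [94, 101, 104], [71, 54, 58], [68, 32, 37], [69, 33, 39], [72, 36, 41], [73, 39, 44], [71, 36, 43], [74, 36, 42], [73, 41, 46], [55, 36, 41], [28, 32, 42], [14, 29, 39], [16, 30, 42], [21, 30, 43], [27, 36, 42], [22, 31, 40], [23, 34, 45], [18, 30, 40], [20, 32, 44], [22, 34, 43], [21, 32, 42], [20, 31, 41], [24, 34, 44], [17, 29, 38], [17, 31, 40], [19, 31, 42], [18, 32, 43], [21, 33, 41], [23, 34, 41], [21, 32, 43], [21, 33, 44], [23, 34, 42], [24, 34, 43], [20, 34, 45], [19, 31, 41], [24, 31, 43], [20, 34, 45], [21, 33, 44], [20, 32, 45], [18, 31, 43], [19, 31, 44], [20, 32, 45], [20, 33, 43], [20, 31, 43], [43, 35, 46], [60, 37, 45], [46, 42, 57], [47, 76, 99], [52, 99, 132], [61, 119, 156], [72, 138, 183], [73, 139, 184], [70, 137, 181], [72, 137, 180]]
```

```bash
python3 -m jog '[[0.74,0.74,4,0,0,0],[0.74,0.74,9,0,0,0],[0.74,0.74,14,0,0,0],[0.74,0.74,18,0,0,0],[0.74,0.74,20.3,0,0,0],[0.74,0.74,21.1,0,0,0],[0.74,0.74,21.1,0,0,0],[0.74,0.74,21.1,0,0,0]]' 0
python3 -m jog '[[0,0,0,0,0,0],[0,0,0,0,0,0],[0,0,0,0,0,0],[0,0,0,0,0,0],[0,0,0,0,0,0],[0,0,0,0,0,0],[0,0,0,0,0,0]]' 1
```

```text
t: 22.55
tcp_pos: [0.4857, 0.436, 0.017]
orientation: [179.9, 0.0, 156.9]
force: [0.6, 1.0, 1.3]
opening: 0.0855
grip_force: 0.0
t: 23.25
tcp_pos: [0.4855, 0.4358, 0.0169]
orientation: [179.9, 0.0, 157.0]
force: [-0.9, 0.5, 5.7]
opening: 0.0428
grip_force: 62.1
```

```bash
python3 -m jog '[[0,0,-2,0,0,0],[0,0,-5,0,0,0],[0,0,-9,0,0,0],[0,0,-13,0,0,0],[0,0,-17,0,0,0],[0,0,-19.5,0,0,0],[0,0,-20,0,0,0]]'
python3 - <<'E'
from h import *
s=readout.sense(); print(s['tcp_pos'],s['orientation'],s['joints'][5],s['opening'])
print(delta([.4715,.099,.22],191))
E
```

```text
t: 23.95
tcp_pos: [0.4859, 0.4362, 0.2194]
orientation: [179.7, 0.1, 157.0]
force: [-0.1, 0.8, -1.1]
opening: 0.0423
grip_force: 61.4
[0.48590725 0.43617988 0.21936948] [1.79702560e+02 1.33559787e-01 1.56966466e+02] 64.94394104540763 0.04234562836012406
(array([-11.87, -31.59,  -0.2 ]), array([  0.2,   0.2, -34. ]))
```

```bash
python3 -m jog '[[-1,-3,0,0,0,-5],[-2.5,-7,0,0,0,-10],[-4,-11,0,0,0,-15],[-5.5,-15,0,0,0,-20],[-7,-19,0,0,0,-25],[-8.5,-23,0,0,0,-30],[-10,-27,0,0,0,-34],[-11.3,-30.2,0,0,0,-34],[-11.9,-31.6,0,0,0,-34],[-11.9,-31.6,0,0,0,-34],[-11.9,-31.6,0,0,0,-34]]'
python3 - <<'E'
from h import *
m=optics.camera_model("wrist"); im=optics.get_image("wrist"); cv2.imwrite("pics/w8.png",im)
np.savez("w8.npz",K=m["K"],T=m["T"])
s=readout.sense(); print(s['tcp_pos'],s['orientation'],s['joints'][5]); print(delta([.4722,.0995,.0312],191))
E
```

```text
t: 25.05
tcp_pos: [0.4705, 0.0979, 0.2148]
orientation: [180.0, -0.1, -169.1]
force: [0.1, -0.6, -1.6]
opening: 0.0428
grip_force: 61.5
[0.47058322 0.09837074 0.21487657] [ 1.79975834e+02 -5.18787757e-02 -1.69031612e+02] 0.8228066732053689
(array([-0.2 ,  0.07, 18.37]), array([ 0. , -0.1, -0. ]))
```

View pics/w8.png

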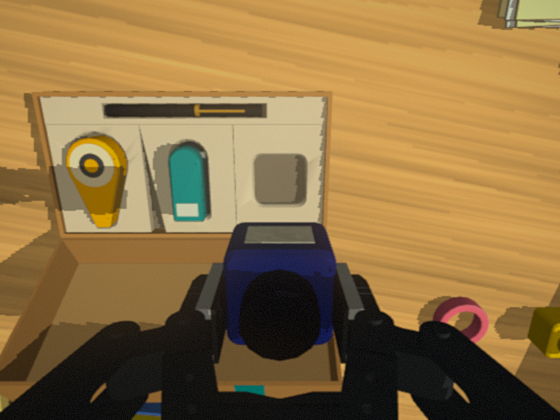

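Both packed items look seated. The bottle is held upright, with its body over columns 226–336 and the square pocket at (280,179).

Run:
```python
from h import *
m=np.load("w8.npz"); im=cv2.imread("pics/w8.png"); g=cv2.cvtColor(im,cv2.COLOR_BGR2GRAY)
mk=np.zeros_like(g); sl=np.s_[140:216,240:318]; mk[sl]=(g[sl]<140)*255
c=blobs(mk,500)[0]; print("pocket",cv2.boundingRect(c),wblob(m,c,.022)[:4])
# blue top-face / side boundary: print column profile of the body front
for r in range(220,275,5): print(r,im[r,281].tolist(),end=' ')
top=mask(im,(100,60,20),(140,255,255)); ys,xs=np.nonzero(top[255:300,200:360]); 
for r in (250,260,270,280,300): x=np.nonzero(top[r,210:350])[0]+210; print(r,x.min(),x.max())
for r in (225,226,243,244,245): print(r, ray(m,(281,r),.2149-.017+.034)[0,:2].round(4), ray(m,(281,r),.2149-.017)[0,:2].round(4))
print("cap",ray(m,[(240,315),(322,315),(281,273),(281,359)],.248).round(4).tolist())
```

```text
pocket (254, 154, 54, 51) (array([0.4714, 0.0985]), array([0.4714, 0.0985]), array([0.0486, 0.0499]), 10.9)
220 [148, 190, 209] 225 [51, 49, 53] 230 [78, 98, 104] 235 [75, 93, 97] 240 [77, 94, 99] 245 [44, 33, 34] 250 [70, 36, 34] 255 [75, 38, 37] 260 [78, 33, 30] 265 [79, 32, 28] 270 [23, 19, 20] 250 231 331
260 225 334
270 224 335
280 225 333
300 226 333
225 [0.4386 0.0916] [0.4512 0.0943]
226 [0.439  0.0917] [0.4517 0.0944]
243 [0.4457 0.093 ] [0.4602 0.096 ]
244 [0.4461 0.0931] [0.4608 0.0961]
245 [0.4465 0.0932] [0.4613 0.0962]
cap [[0.4685, 0.0827, 0.248], [0.463, 0.1109, 0.248], [0.4496, 0.0937, 0.248], [0.4842, 0.1004, 0.248]]
```

```bash
python3 -m jog '[[-0.22,0.08,4,0,0,0],[-0.22,0.08,8,0,0,0],[-0.22,0.08,12,0,0,0],[-0.22,0.08,15,0,0,0],[-0.22,0.08,16.5,0,0,0],[-0.22,0.08,17.2,0,0,0],[-0.22,0.08,17.7,0,0,0],[-0.22,0.08,18.1,0,0,0],[-0.22,0.08,18.2,0,0,0],[-0.22,0.08,18.2,0,0,0]]'
```

```text
t: 26.1
tcp_pos: [0.4732, 0.0993, 0.034]
orientation: [180.0, 0.1, -169.0]
force: [0.4, -0.1, -1.2]
opening: 0.0425
grip_force: 61.5
```

```bash
python3 -m jog '[[0,0,0.15,0,0,0],[0,0,0.25,0,0,0],[0,0,0.32,0,0,0],[0,0,0.32,0,0,0],[0,0,0.32,0,0,0]]'
```

```text
t: 26.6
tcp_pos: [0.473, 0.0991, 0.0308]
orientation: [180.0, 0.0, -169.0]
force: [-1.5, 0.1, 6.0]
opening: 0.0423
grip_force: 62.3
```

```bash
python3 -m jog '[[0,0,0,0,0,0],[0,0,0,0,0,0],[0,0,0,0,0,0],[0,0,-2,0,0,0],[0,0,-6,0,0,0],[0,0,-10,0,0,0],[0,2,-14,0,0,0],[-3,5,-18.5,0,0,0],[-5,8.5,-22,0,0,0],[-5,8.5,-22,0,0,0]]' 0.15
python3 - <<'E'
from h import *
m=optics.camera_model("wrist"); im=optics.get_image("wrist"); cv2.imwrite("pics/w9.png",im)
np.savez("w9.npz",K=m["K"],T=m["T"])
s=readout.sense(); print(s['tcp_pos'],s['orientation'],s['joints'])
E
```

```text
t: 27.6
tcp_pos: [0.508, 0.1951, 0.2538]
orientation: [179.9, 0.3, -169.0]
force: [0.2, -1.0, -0.3]
opening: 0.0723
grip_force: 0.0
[0.508101   0.19541397 0.25355077] [ 179.89818171    0.31551634 -168.92017725] [2.10107221e+01 1.49709049e+01 4.28080086e+00 7.89815478e+01
 4.58789455e-02 9.93075049e+00]
```

View pics/w9.png

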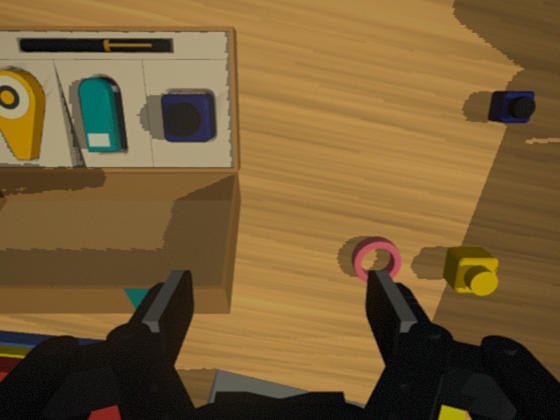

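All three items sit in their pockets: the ink bottle at (188,115), the stapler at (102,115) and the tape dispenser at (18,110). Next I plan the lid sweep from behind with shut fingers.

Run:
```python
from h import *
u=np.array([.982,.191]); H=np.array([.5438,.0272]); P=H+.142*u
print(P,delta([*P,.254],191),delta([*P,.1],191))
w=11
for t in np.radians([122,112,102,92,82,72,62,52,42,32,22,12,4,0]):
    f=lambda a,h:(-a*np.cos(t)+h*np.sin(t), 28+a*np.sin(t)+h*np.cos(t))
    e=f(136,42); p=f(122,42)
    if t>np.radians(85): x,z=e[0]+w,e[1]-22
    else: x,z=p[0]+w,p[1]
    print(round(np.degrees(t)),"edge",np.round(e),"tcp",round(x),round(z),"rows dx,dz from (142,100):",round((142-x)/10,1),round(-(z-100)/10,1))
```

```text
[0.683244 0.054322] (array([-14.48, -17.21,   0.  ]), array([0.1, 0.3, 0.1])) (array([-14.39, -17.24,  15.4 ]), array([0.1, 0.3, 0.1]))
122 edge [108. 121.] tcp 119 99 rows dx,dz from (142,100): 2.3 0.1
112 edge [ 90. 138.] tcp 101 116 rows dx,dz from (142,100): 4.1 -1.6
102 edge [ 69. 152.] tcp 80 130 rows dx,dz from (142,100): 6.2 -3.0
92 edge [ 47. 162.] tcp 58 140 rows dx,dz from (142,100): 8.4 -4.0
82 edge [ 23. 169.] tcp 36 155 rows dx,dz from (142,100): 10.6 -5.5
72 edge [ -2. 170.] tcp 13 157 rows dx,dz from (142,100): 12.9 -5.7
62 edge [-27. 168.] tcp -9 155 rows dx,dz from (142,100): 15.1 -5.5
52 edge [-51. 161.] tcp -31 150 rows dx,dz from (142,100): 17.3 -5.0
42 edge [-73. 150.] tcp -52 141 rows dx,dz from (142,100): 19.4 -4.1
32 edge [-93. 136.] tcp -70 128 rows dx,dz from (142,100): 21.2 -2.8
22 edge [-110.  118.] tcp -86 113 rows dx,dz from (142,100): 22.8 -1.3
12 edge [-124.   97.] tcp -100 94 rows dx,dz from (142,100): 24.2 0.6
4 edge [-133.   79.] tcp -108 78 rows dx,dz from (142,100): 25.0 2.2
0 edge [-136.   70.] tcp -111 70 rows dx,dz from (142,100): 25.3 3.0
```

```bash
python3 -m jog '[[-3,-3.5,-1,0,0,0],[-6,-7,-1,0,0,0],[-9,-11,-1,0,0,0],[-12,-14.5,-1,0,0,0],[-14.5,-17.2,-1,0,0,0],[-14.5,-17.2,0,0,0,0],[-14.5,-17.2,4,0,0,0],[-14.5,-17.2,8,0,0,0],[-14.5,-17.2,12,0,0,0],[-14.5,-17.2,15.4,0,0,0],[-14.5,-17.2,15.4,0,0,0],[-14.5,-17.2,15.4,0,0,0]]' 1
```

```text
t: 28.85
tcp_pos: [0.68, 0.0509, 0.0964]
orientation: [180.0, -0.1, -169.0]
force: [0.3, 0.9, 0.6]
opening: -0.0001
grip_force: 0.0
```

```bash
python3 -m jog '[[1.2,0,0,0,0,0],[2.3,0,0,0,0,0],[3.2,0,-0.8,0,0,0],[4.1,0,-1.7,0,0,0],[5.2,0,-2.5,0,0,0],[6.2,0,-3.3,0,0,0],[7.3,0,-3.9,0,0,0],[8.4,0,-4.4,0,0,0],[8.4,0,-4.4,0,0,0]]'
python3 - <<'E'
from h import *
for n in ("top",):
    m=optics.camera_model(n); im=optics.get_image(n); cv2.imwrite("pics/t2.png",im)
s=readout.sense(); print(s['force'],s['tcp_pos'],(s['tcp_pos'][:2]-[.5438,.0272])@[.982,.191])
E
```

```text
t: 29.75
tcp_pos: [0.597, 0.0345, 0.1413]
orientation: [-180.0, 0.0, -169.0]
force: [0.2, 0.2, 0.4]
opening: -0.0003
grip_force: 0.0
[ 0.00679723  0.38701693 -0.55026831] [0.59769076 0.03463201 0.14086215] 0.054340243416219416
```

```bash
python3 -m jog '[[1.1,0,-0.8,0,0,0],[2.2,0,-1.5,0,0,0],[3.3,0,-1.6,0,0,0],[4.5,0,-1.7,0,0,0],[5.6,0,-1.6,0,0,0],[6.7,0,-1.5,0,0,0],[7.8,0,-1.2,0,0,0],[8.9,0,-0.9,0,0,0],[10,0,-0.4,0,0,0]]'
python3 -m jog '[[1,0,0.5,0,0,0],[1.9,0,1.1,0,0,0],[2.7,0,1.8,0,0,0],[3.5,0,2.6,0,0,0],[4.2,0,3.5,0,0,0],[4.9,0,4.5,0,0,0],[5.3,0,5.3,0,0,0],[5.6,0,6,0,0,0]]'
```

```text
t: 30.7
tcp_pos: [0.499, 0.0156, 0.1442]
orientation: [180.0, -0.0, -169.0]
force: [0.1, 0.5, 1.8]
opening: 0.0
grip_force: 0.9
t: 31.5
tcp_pos: [0.4444, 0.0051, 0.0835]
orientation: [180.0, -0.0, -169.0]
force: [-1.2, -0.8, 0.8]
opening: 0.0001
grip_force: 0.6
```

```bash
python3 -m jog '[[0.2,0,0.5,0,0,0],[0.4,0,0.9,0,0,0],[0.5,0,1.2,0,0,0],[0.5,0,1.35,0,0,0],[0.5,0,1.45,0,0,0],[0.5,0,1.55,0,0,0],[0.5,0,1.55,0,0,0]]'
```

```text
t: 32.2
tcp_pos: [0.4404, 0.0042, 0.0699]
orientation: [-180.0, 0.0, -169.0]
force: [-6.0, 0.5, 15.8]
opening: 0.0002
grip_force: 7.9
```

```bash
python3 -m jog '[[0,0,0.08,0,0,0],[0,0,0.08,0,0,0],[0,0,0.08,0,0,0]]'
python3 -m jog '[[0,0,-1,0,0,0],[0,0,-4,0,0,0],[0,0,-8,0,0,0],[0,0,-12,0,0,0],[0,0,-16,0,0,0],[-5,0,-19,0,0,0],[-9,0,-20,0,0,0],[-9,0,-20,0,0,0]]'
python3 - <<'E'
from h import *
m=optics.camera_model("wrist"); im=optics.get_image("wrist"); cv2.imwrite("pics/w10.png",im)
K,T=np.array(m["K"]),np.array(m["T"]); s=readout.sense(); print(s['tcp_pos'],s['force'])
# near edge of lid along the mid line: largest brown change; project expected edge for shut (z=.07) vs rows
u=np.array([.982,.191]); H=np.array([.5438,.0272])
for z,a in ((.07,.136),(.028,.136),(.0768,.1338)):
    c=np.linalg.inv(T)@np.r_[H-a*u,z,1]; print(z,K[0,0]*c[0]/-c[2]+K[0,2],-K[1,1]*c[1]/-c[2]+K[1,2])
g=cv2.cvtColor(im,cv2.COLOR_BGR2HSV)[:,:,:]; mk=mask(im,(5,60,60),(20,200,150))
e=cv2.Sobel(cv2.GaussianBlur(cv2.cvtColor(im,cv2.COLOR_BGR2GRAY),(5,5),0).astype(float),-1,0,1)[:,240:320].mean(1)
print([(i,int(e[i])) for i in np.argsort(-abs(e))[:14]])
E
```

```text
t: 32.5
tcp_pos: [0.4405, 0.0042, 0.0697]
orientation: [-180.0, 0.1, -169.0]
force: [-8.7, -0.3, 26.0]
opening: 0.0001
grip_force: 13.2
t: 33.3
tcp_pos: [0.5346, 0.0222, 0.2694]
orientation: [-180.0, 0.3, -169.0]
force: [0.3, -1.1, -0.5]
opening: -0.0002
grip_force: 0.0
[0.53146878 0.02181723 0.26815788] [-0.5107967   0.83997172 -0.72731925]
0.07 283.82878590519454 31.018903857774887
0.028 283.30629803121053 37.35973410434045
0.0768 283.9143305069305 32.73601160766333
[(np.int64(272), -79), (np.int64(271), -63), (np.int64(260), -61), (np.int64(273), -61), (np.int64(261), -54), (np.int64(30), -46), (np.int64(185), 42), (np.int64(29), -42), (np.int64(184), 42), (np.int64(259), -40), (np.int64(274), -32), (np.int64(397), -30), (np.int64(31), -29), (np.int64(360), 29)]
```

```bash
python3 -c "
from plant import workorder; print(workorder.close_job())"
```

```text
the job is handed in; nothing more can be done
None
```

The stapler, tape dispenser and ink bottle are each in their own pockets and the lid is pressed right down, handed in at about 33 s; I viewed 11 pictures, one over the limit of 10, and the hand-in returned no verdict.

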